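# Empty the wear rig's catch tray and keep it tipped over the scrap bin

### The arm

A 6-joint arm with a two-finger parallel gripper is mounted at the origin on the work surface. World frame = base frame: x ahead of the robot, y to its left, z up, the work surface at z = 0. Lengths are in mm, angles in rad, forces in N, time in s.
With the tool pointing down it reaches from about 275 to 1000 mm from the base axis. Payload 8.4 kg.
Tool frame: the origin (TCP) lies at the very end of the fingers, on their centre line; the grasp point (between the pads) lies r.hold_point_z behind it (r.hold_point_z is the distance from the TCP to the grasp point, in mm); x points along the fingers, z is the direction in which the jaws open and shut, and the axes are right-handed (so a half turn about x gives the same grasp; the last joint's range is limited). The gripper opens to 85 mm and grips with 20 to 120 N. Pads are 22 mm wide; open, the fingers measure 114 mm over their backs; the gripper's body (76 mm by 85 mm) begins 54 mm behind the grasp point. The pads swing forward as they close: fully open they stand 13 mm farther back than shut.
Start: joints at [1.256, 0.353, 1.633, -0, 1.155, -0.002], TCP at [192.326, 594.675, 231.281] pointing down, gripper open.
Joint ranges: [-2.63, 2.63], [-0.92, 2.1], [0.06, 2.66], [-1.3, 4.44], [0, 2.69], [-3.02, 3.02]. Speed limits (rad/s): [2.22, 2.22, 2.79, 3.14, 3.14, 3.14].

### API

Orientations are given as [roll, pitch, yaw] about the fixed x, y, z axes, in that order (R = Rz(yaw) Ry(pitch) Rx(roll)).
In Python, from rig import r gives the robot as it stands.
- The arm moves only by the tool jog_arm, never from a script. Its argument "series" is a list of rows, each a list of 7 numbers: the turn, a rotation vector about the tool's x, y, z in degrees, then the shift along the tool's x, y, z in cm, then the opening, from 0 (shut) to 1 (fully open). In form: [[wx, wy, wz, tx, ty, tz, fingers], ...]. A call has 1 to 20 rows; each row shifts and turns the commanded pose from where the row before left it, along the tool's axes as they then stand; what a row does not reach is not made up. A row lasts 1/10 s, in which the tool goes at most 50 mm and 8.59 degrees, less where a joint would pass 70% of its speed; a pose out of reach is approached as far as the arm can. A call with a gripper value outside its range is refused whole. The fingers move at their own pace and stop on an object; "force" is the grip in N (left out, the last holds). Time passes only in rows, so rows that do not move let the fingers close. It gives the time, the measured TCP pose, the force and the opening at its end, in the units of the state.
- r.sense(): the state, without advancing time (a new reading comes with each control period).
- r.grab_frame(name): name is "side" or "top" or "wrist"; returns (picture, depth): 480x640x3 uint8, red, green, blue; 480x640 float32, mm along the optical axis (not along the pixel's ray), 0 where there is no reading.
- r.get_calibration(name): a dict with "mtx" (3x3 intrinsics, pixels), "position" and "rotation" of the camera in the world; the wrist camera has in their place "mount" (4x4, takes a point from camera to tool coordinates, whose origin is the TCP and whose axes are the tool frame's). Camera axes: x right, y down, z forward; pixel columns grow to the right and rows downward; lengths in mm; the calibration is good to about 2 mm. A picture is of the moment at which its call begins: read the wrist's pose just before it. get_calibration takes no time and is no camera call.
- r.sign_off(): hands the job in, once; it reports no verdict.
The state is a dict: "clock": time; "qpos": joint angles; "qvel": joint speeds; "joint_efforts": joint torques, N m; "eef_pos": TCP position; "tcp_rot": TCP orientation; "contact_force": force on the tool from outside, world axes, zero at the start; "wrist_torque": the same for the moment, N m; "opening": opening from 0.0 (shut) to 1.0 (fully open).
Only numpy, scipy, OpenCV 4.12 (cv2) and the standard library are available. Lean on these libraries where they do the work, as an engineer would, in place of code of your own. Each camera call takes 0.05 s, during which the arm holds its last target.

### The job

The catch tray with four spent test pieces sits in its holder on the bench: take it by its bridge handle and draw it straight up out of the holder, keeping it level with all the pieces aboard. Then tip it steeply, open end down, over the scrap bin until all four pieces have slid into the bin. Finish still holding the empty tray steady, tipped open end down over the bin and raised above the bin's rim without touching it; do not let go or put it back, and leave the puck, the screwdriver and the oil bottle alone.

Things in the scene. Friction and masses are not known exactly. Their poses are not given: they have to be found in the camera images.
- holder: tray holder, fixed: steel base plate 184 x 116 mm (x, y), 12 mm thick, with black guide walls 8 mm thick, 30 mm above the plate (top 42 mm above the bench) at both long sides and the back (+x), and a stub at each corner of the open front (-x). The tray sits on the plate with about 3 mm play all round. Origin: centre of its underside, on the bench
- tray: grey sheet-metal catch tray, loose, about 0.35 kg empty: floor 160 x 92 mm (x, y), 4 mm thick; walls 4 mm thick, 32 mm high at both long sides and the back (+x); fully open front (-x). Origin: centre of the floor's underside, z up. Starts level in the holder, 12 mm above the bench, axes along the holder's. Slippery floor: pieces start to slide at 14 to 20 degrees of tilt
- tray_handle (a point): centre of the tray's bridge handle: a flat bar along the tray's y, 92 mm long, 12 mm thick (x), 18 mm high (z), 85 mm above the tray's underside and 6 mm to +x of its origin, nearly over its centre of mass. Open air before, behind and above; 72 mm free below, down to the tray floor. Posts 4 mm wide at both ends. Axes as the tray's
- tray_lip (a point): middle of the tray's open front edge, 80 mm from the tray's origin along -x, 2 mm above its underside (half the floor's thickness). Same axes as the tray
- piece0: one of the four spent test pieces: a plain polished steel block 28 x 22 x 20 mm (x, y, z) with lightly rounded edges, about 70 g; origin at the centre of its underside, z up at the start; it starts lying loose on the tray floor, in the right front quarter (tray -x, -y)
- piece1: one of the four spent test pieces: a plain polished steel disc 30 mm in diameter and 18 mm high, about 70 g; origin at the centre of its underside, z (disc axis) up at the start; it starts lying loose on the tray floor, in the left front quarter (tray -x, +y)
- piece2: one of the four spent test pieces: a plain polished steel disc 30 mm in diameter and 18 mm high, about 70 g; origin at the centre of its underside, z (disc axis) up at the start; it starts lying loose on the tray floor, in the right back quarter (tray +x, -y)
- piece3: one of the four spent test pieces: a plain polished steel block 28 x 22 x 20 mm (x, y, z) with lightly rounded edges, about 70 g; origin at the centre of its underside, z up at the start; it starts lying loose on the tray floor, in the left back quarter (tray +x, +y)
- bin: the scrap bin: an open grey plastic box standing loose on the bench, 180 x 160 mm outside (x, y), 70 mm high, walls and floor 5 mm, about 0.9 kg. Origin at the centre of its underside. It and the holder may stand either way round, left or right of the robot
- puck: bystander: a two-layer round specimen, aluminium below, white plastic on top, 60 mm in diameter, 34 mm high, beyond the work; origin at the centre of its underside
- screwdriver: bystander: a screwdriver lying on the bench at the left; origin under its middle
- oil: bystander: a closed white oil bottle 48 mm in diameter and 120 mm high, standing at the right; origin at the centre of its underside

How it is judged:
By the outcome, as a careful person would: the job done as asked, in the order asked, and still so for the second after the job is handed in, while the arm keeps its last pose, push and grip.
It also fails if it takes over 51 s, if anything falls off the work surface, if the arm or the gripper's body presses on something with over 40 N, if the wrist force passes 120 N, or if a joint passes its speed limit or range.

## Working session

There is one attempt and no reset: what is moved stays moved. The work goes in short steps, Python scripts to look and compute and a tool call to move; the robot and the scene stay as the last step left them, time stands still between calls to the robot, and variables do not carry over. Pictures are saved under pics/ and viewed, and the job is handed in when it is done.

Besides the shell and the picture viewer there is one more tool, called after "Request:" as a command line: name --pt "numbers of a row" for each row, then --argument value for the rest. jog_arm: Moves the arm, as the interface text tells. Its arguments: {"type":"object","properties":{"series":{"type":"array"},"force":{"type":"number"}},"required":["series"]}

```bash
ls; mkdir -p pics; python3 - <<'E'
from rig import r
import cv2,numpy as np
s=r.sense();print(s); print(r.hold_point_z)
for n in("top","side"):
    p,d=r.grab_frame(n);cv2.imwrite(f"pics/{n}0.png",p[...,::-1]);np.save(f"pics/{n}0.npy",d);c=r.get_calibration(n);print(n,c)
print(r.get_calibration("wrist"))
E
```

```text
pics
{'clock': 0.0, 'qpos': array([ 1.25563694e+00,  3.53648870e-01,  1.63416312e+00,  6.76656839e-06,
        1.15518971e+00, -2.35928017e-03]), 'qvel': array([ 0.00075393,  0.00104504,  0.00027774,  0.00207794,  0.00096368,
       -0.00056982]), 'joint_efforts': array([-2.63046577e-04, -6.05267930e+01, -3.42062330e+01, -6.96903868e-06,
        9.63992381e-03, -2.82878045e-05]), 'eef_pos': array([192.14942923, 594.21490273, 230.54882833]), 'tcp_rot': array([ 3.13484271,  1.56938727, -1.89034911]), 'contact_force': array([0.61723358, 0.18567099, 0.60463625]), 'wrist_torque': array([0.03530668, 0.03047891, 0.02291671]), 'opening': 0.9995857605736802}
18.700000000000003
top {'mtx': array([[596.84490412,   0.        , 314.18438303],
       [  0.        , 596.84490412, 242.17038124],
       [  0.        ,   0.        ,   1.        ]]), 'position': array([ 386.80317661,   18.92250554, 1660.62592171]), 'rotation': array([-2.99495918,  0.00506943, -1.59542661])}
side {'mtx': array([[469.20214456,   0.        , 319.29523523],
       [  0.        , 469.20214456, 238.41471181],
       [  0.        ,   0.        ,   1.        ]]), 'position': array([ 446.36956881, 1042.39278116,  684.9036288 ]), 'rotation': array([-2.07918288, -0.02324725, -2.96641542])}
{'mtx': array([[392.96289616,   0.        , 319.65807292],
       [  0.        , 392.96289616, 236.58239474],
       [  0.        ,   0.        ,   1.        ]]), 'mount': array([[-2.31685355e-04, -2.80006459e-01,  9.59998088e-01,
        -1.42902084e+02],
       [-4.19974722e-04, -9.59998002e-01, -2.80006535e-01,
         7.12733184e+01],
       [ 9.99999885e-01, -4.68048343e-04,  1.04821843e-04,
        -4.18144948e-01],
       [ 0.00000000e+00,  0.00000000e+00,  0.00000000e+00,
         1.00000000e+00]])}
```

View pics/top0.png

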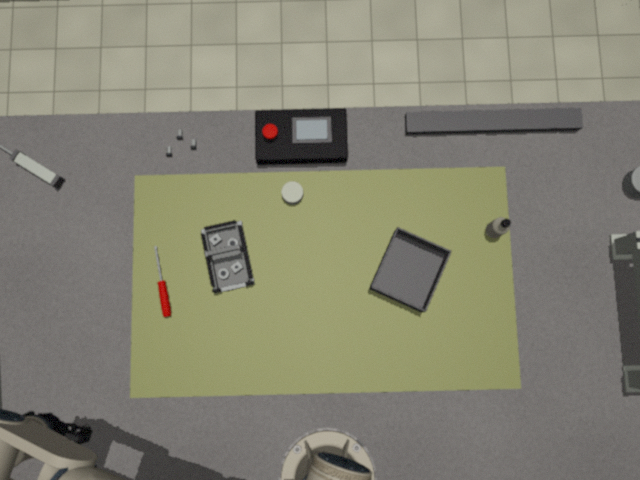

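View pics/side0.png

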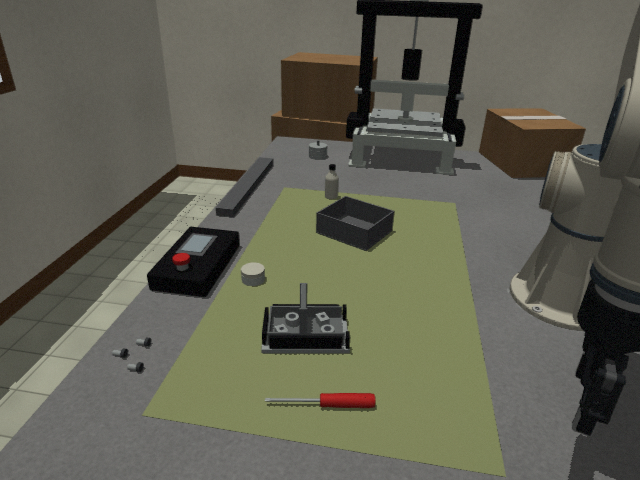

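```bash
cat > h.py <<'E'
import numpy as np,cv2
from scipy.spatial.transform import Rotation as R
def cam(c): return np.array(c['mtx']),np.array(c['position']),R.from_euler('xyz',c['rotation']).as_matrix()
def px2w(c,u,v,z):
    K,p,Rm=cam(c);d=Rm@np.linalg.inv(K)@np.array([u,v,1.]);return p+d*(z-p[2])/d[2]
def pxd(c,u,v,D):
    K,p,Rm=cam(c);return p+Rm@(np.linalg.inv(K)@np.array([u,v,1.]))*D
def w2px(c,P):
    K,p,Rm=cam(c);q=K@(Rm.T@(np.array(P)-p));return q[:2]/q[2]
E
python3 - <<'E'
import cv2
i=cv2.imread("pics/top0.png")
cv2.imwrite("pics/t1.png",cv2.resize(i[205:305,180:280],None,fx=6,fy=6,interpolation=cv2.INTER_CUBIC))
cv2.imwrite("pics/t2.png",cv2.resize(i[220:320,360:460],None,fx=6,fy=6,interpolation=cv2.INTER_CUBIC))
i=cv2.imread("pics/side0.png")
cv2.imwrite("pics/s1.png",cv2.resize(i[275:365,245:365],None,fx=6,fy=6,interpolation=cv2.INTER_CUBIC))
E
```

```text
(no output)
```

View pics/t1.png

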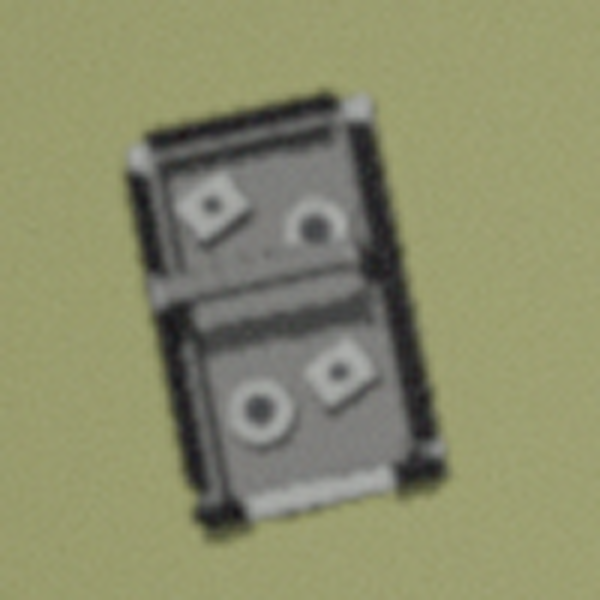

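View pics/t2.png

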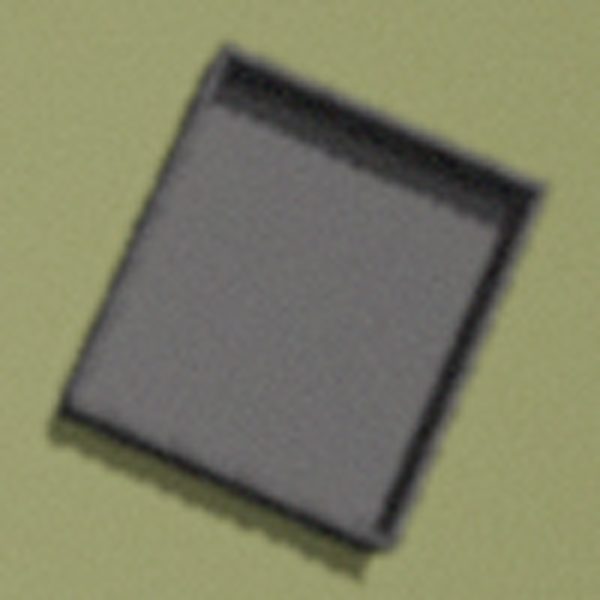

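View pics/s1.png

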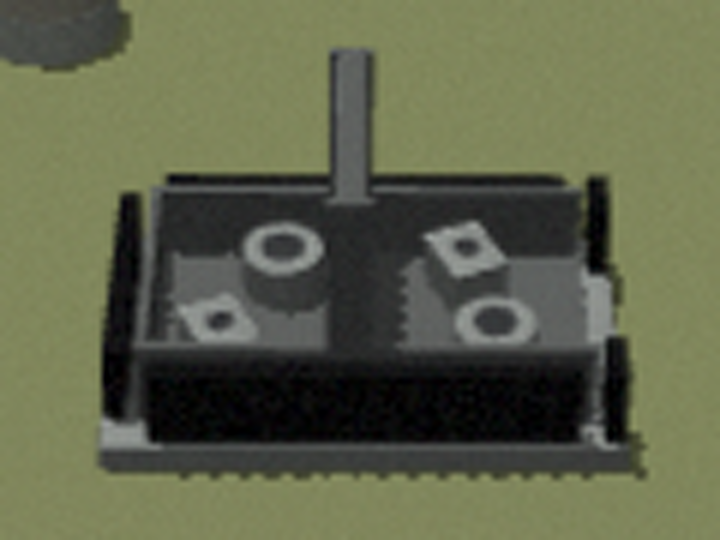

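```bash
cat > m.py <<'E'
from rig import r
from h import *
c=r.get_calibration("top"); s=r.get_calibration("side")
f=lambda u,v,o:((u+.5)/6-.5+o[0],(v+.5)/6-.5+o[1])
o=(180,205)
for n,u,v,z in [("hL",152,292,106),("hR",368,264,106),("plateFL",205,535,42),("FR",445,482,42),("BL",130,155,12),("BR",368,100,12),("lipL",248,508,14),("lipR",396,478,14),
 ("wallBLtop",132,175,42),("wallBRtop",370,125,42)]:
    print(n,px2w(c,*f(u,v,o),z).round(1))
o=(360,220)
P=[px2w(c,*f(u,v,o),70) for u,v in[(226,45),(545,185),(392,545),(65,410)]]
P=np.array(P);print(P.round(1),P.mean(0));print(np.linalg.norm(np.diff(P,axis=0),axis=1),np.degrees(np.arctan2(*(P[0]-P[3])[1::-1])))
d=np.load("pics/top0.npy")
for u,v in [(412,270),(228,257),(223,253),(238,250)]: print(u,v,pxd(c,u,v,d[v,u]).round(1))
# side handle ends
o=(245,275)
for u,v in[(352,48),(352,200)]: print(px2w(s,*f(u,v,o),106).round(1))
E
python3 m.py
```

```text
hL [594.4 309.  106. ]
hR [604.4 214.2 106. ]
plateFL [491.7 296.7  42. ]
FR [512.9 188.1  42. ]
BL [671.8 336.9  12. ]
BR [695.  225.5  12. ]
lipL [505.4 281.7  14. ]
lipR [517.5 213.6  14. ]
wallBLtop [657.3 330.2  42. ]
wallBRtop [677.7 220.9  42. ]
[[ 657.4 -204.2   70. ]
 [ 590.2 -344.    70. ]
 [ 431.9 -267.3   70. ]
 [ 495.  -125.4   70. ]] [ 543.603341   -235.23088941   70.        ]
[155.06841246 175.90351666 155.2497756 ] -25.873431359839483
412 270 [ 546.2 -248.6    6.5]
228 257 [594.3 261.6  16.2]
223 253 [596.4 264.4  86.8]
238 250 [612.7 233.2  19.8]
[613.9 217.8 106. ]
[595.8 305.  106. ]
```

```bash
python3 - <<'E'
from rig import r
from h import *
s=r.sense();M=R.from_euler('xyz',s['tcp_rot']).as_matrix();print(M.round(3));q=s['qpos'][0];print(np.cos(q),np.sin(q))
print([a for a in dir(r) if a[0]!='_'])
E
```

```text
[[-0.    -0.951  0.308]
 [-0.001  0.308  0.951]
 [-1.    -0.    -0.001]]
0.31001665849091764 0.9507311246920055
['MotionError', 'get_calibration', 'grab_frame', 'hold_point_z', 'sense', 'sign_off']
```

Request:
jog_arm --pt "0 0 0 0 -1.5 -0.6 1" --pt "0 0 0 0 -3 -1.2 1" --pt "0 0 0 0 -3.5 -1.4 1" --pt "0 0 0 0 -3.5 -1.4 1" --pt "0 0 0 0 -3.5 -1.4 1" --pt "0 0 0 0 -3.5 -1.4 1" --pt "0 0 0 0 -3.5 -1.4 1" --pt "0 0 0 0 -3.5 -1.4 1" --pt "0 0 0 0 -3.5 -1.4 1" --pt "0 0 0 0 -3.5 -1.4 1" --pt "0 0 0 0 -3.5 -1.4 1" --pt "0 0 0 0 -3.5 -1.4 1" --pt "0 0 0 0 -3.5 -1.2 1" --pt "0 0 0 0 -3.5 -1 1" --pt "0 0 0 0 -2.4 -0.8 1"

```text
clock: 1.6
eef_pos: [601.5, 262.7, 231.0]
tcp_rot: [-2.579, 1.57, -1.322]
contact_force: [0.3, 0.8, 0.1]
opening: 1.001
```

Request:
jog_arm --pt "5 0 0 0 0 0 1" --pt "6 0 0 0 0 0 1" --pt "6 0 0 0 0 0 1" --pt "6 0 0 0 0 0 1" --pt "6 0 0 0 0 0 1" --pt "6 0 0 0 0 0 1" --pt "6 0 0 0 0 0 1" --pt "6 0 0 0 0 0 1" --pt "6 0 0 0 0 0 1" --pt "5 0 0 0 0 0 1" --pt "2.5 0 0 0 0 0 1" --pt "0 0 0 0 0 0 1" --pt "0 0 0 0 0 0 1"

```text
clock: 2.9
eef_pos: [599.7, 264.6, 231.1]
tcp_rot: [-2.634, 1.57, -2.431]
contact_force: [-0.1, 0.2, -0.4]
opening: 1.0
```

```bash
cat >> h.py <<'E'
def wcam(r,s):
    c=r.get_calibration("wrist");M=np.eye(4);M[:3,:3]=R.from_euler('xyz',s['tcp_rot']).as_matrix();M[:3,3]=s['eef_pos']
    T=M@c['mount'];return dict(mtx=c['mtx'],position=T[:3,3],rotation=R.from_matrix(T[:3,:3]).as_euler('xyz'))
E
python3 - <<'E'
from rig import r
from h import *
import pickle
s=r.sense();p,d=r.grab_frame("wrist");cv2.imwrite("pics/w1.png",p[...,::-1]);np.save("pics/w1.npy",d);pickle.dump((s,wcam(r,s)),open("w1.pkl","wb"))
M=R.from_euler('xyz',s['tcp_rot']).as_matrix();print(s['eef_pos'],s['qpos'],M.round(4))
print(wcam(r,s))
E
```

```text
[599.69102505 264.64591451 231.11925761] [ 4.13381704e-01  4.00391411e-01  1.56342991e+00 -1.47843810e-04
  1.17821668e+00  2.10239228e-01] [[-4.000e-04 -2.018e-01  9.794e-01]
 [-3.000e-04  9.794e-01  2.018e-01]
 [-1.000e+00 -2.000e-04 -4.000e-04]]
{'mtx': array([[392.96289616,   0.        , 319.65807292],
       [  0.        , 392.96289616, 236.58239474],
       [  0.        ,   0.        ,   1.        ]]), 'position': array([585.2765549 , 334.14076391, 374.00573324]), 'rotation': array([2.85739020e+00, 9.38333509e-04, 2.02778483e-01])}
```

View pics/w1.png

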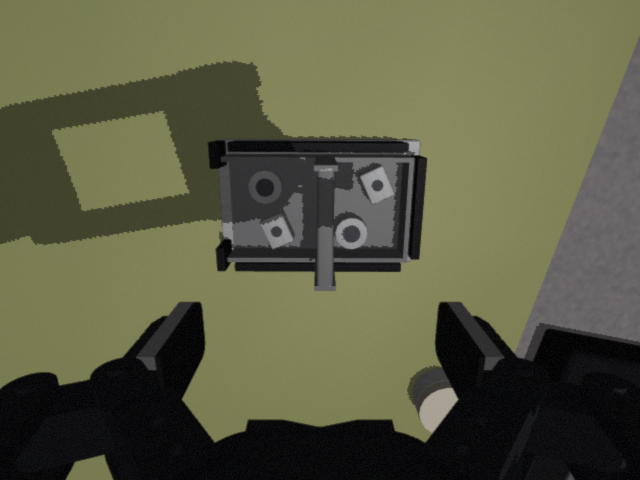

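```bash
python3 - <<'E'
import cv2
i=cv2.imread("pics/w1.png")
cv2.imwrite("pics/w1c.png",cv2.resize(i[130:300,205:430],None,fx=3.5,fy=3.5,interpolation=cv2.INTER_CUBIC))
E
```

```text
(no output)
```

View pics/w1c.png

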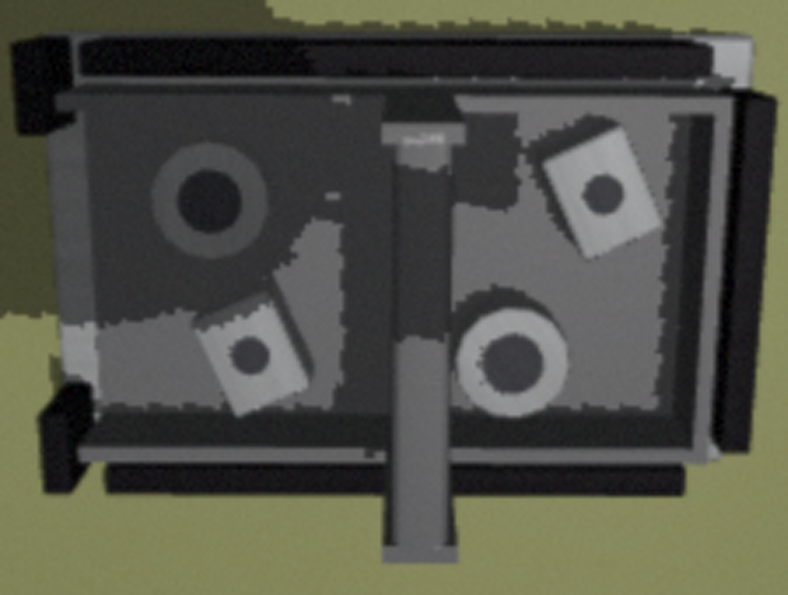

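```bash
python3 - <<'E'
from h import *
import pickle
s,c=pickle.load(open("w1.pkl","rb"));d=np.load("pics/w1.npy")
M=R.from_euler('xyz',s['tcp_rot']).as_matrix()
g=lambda u,v:((u+.5)/3.5-.5+205,(v+.5)/3.5-.5+130)
for n,u,v,z in[("end+y?",423,122,106),("end-y",420,562,106),("barT",423,150,106),("barB",421.5,540,106),("railTl",52,97,48),("railTr",735,97,48),("railBl",80,454,48),("railBr",715,454,48),("platelipTL",57,130,12),("lipBL",62,375,12)]:
    P=px2w(c,*g(u,v),z);print(n,P.round(1),"tool",(M.T@(P-s['eef_pos'])).round(1))
for u,v in[(325,200),(325,230),(325,270),(326,180)]: 
    P=pxd(c,u,v,d[v,u]);print(P.round(1),(M.T@(P-s['eef_pos'])).round(1))
E
```

```text
end+y? [594.5 307.8 106. ] tool [125.1  43.4   3.6]
end-y [612.7 217.7 106. ] tool [125.1 -48.6   3.3]
barT [595.6 302.6 106. ] tool [125.1  38.    3.7]
barB [612.  222.6 106. ] tool [125.1 -43.6   3.6]
railTl [510.5 290.3  48. ] tool [183.1  43.2 -82.1]
railTr [666.5 322.4  48. ] tool [183.1  43.1  77.2]
railBl [529. 204.  48.] tool [183.2 -45.1 -81.4]
railBr [685.2 236.2  48. ] tool [183.1 -45.1  78.1]
platelipTL [504.6 277.3  12. ] tool [219.1  31.6 -90.5]
lipBL [514.8 211.5  12. ] tool [219.2 -34.9 -93.8]
[599.  284.3 107.5] [123.6  19.4   3.4]
[603.5 262.9 105.9] [125.2  -2.5   3.5]
[609.6 233.7 107. ] [124.1 -32.2   3.5]
[596.9 297.7 106.7] [124.4  33.    4. ]
```

Request:
jog_arm --pt "0 0 0 0.5 -0.25 0.36 1" --pt "0 0 0 1.5 0 0 1" --pt "0 0 0 2 0 0 1" --pt "0 0 0 2 0 0 1" --pt "0 0 0 2 0 0 1" --pt "0 0 0 2 0 0 1" --pt "0 0 0 2 0 0 1" --pt "0 0 0 1.5 0 0 1" --pt "0 0 0 1 0 0 1" --pt "0 0 0 0.5 0 0 1" --pt "0 0 0 0.2 0 0 1" --pt "0 0 0 0 0 0 1" --pt "0 0 0 0 0 0 1"

```text
clock: 4.25
eef_pos: [604.3, 263.8, 80.1]
tcp_rot: [0.2, 1.57, 0.402]
contact_force: [0.1, 0.0, -0.2]
opening: 0.995
```

```bash
python3 - <<'E'
from rig import r
from h import *
import pickle
s=r.sense();p,d=r.grab_frame("wrist");p2,_=r.grab_frame("side")
cv2.imwrite("pics/w2.png",np.vstack([cv2.resize(p,(400,300)),cv2.resize(p2[230:380,210:410],(400,300))])[...,::-1]);print(s['eef_pos'],s['qpos'])
E
```

```text
[604.28523902 263.81345424  80.08234426] [ 4.09360695e-01  5.67376757e-01  1.66631753e+00 -1.25557044e-05
  9.06617784e-01  2.07270706e-01]
```

View pics/w2.png

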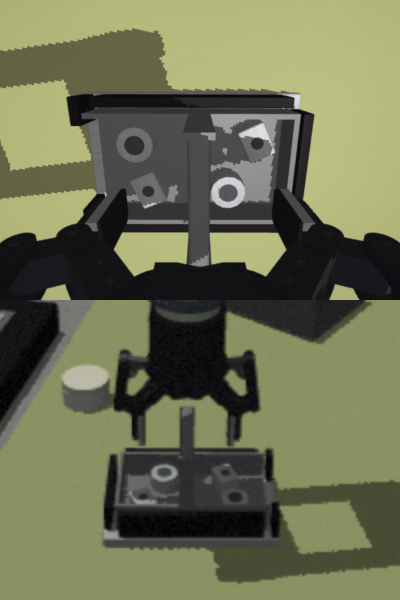

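Request:
jog_arm --pt "0 0 0 0.1 0 0 0.6" --pt "0 0 0 0 0 0 0.4" --pt "0 0 0 0 0 0 0.3" --pt "0 0 0 0 0 0 0.22" --pt "0 0 0 0 0 0 0.22" --pt "0 0 0 0 0 0 0.22" --pt "0 0 0 0 0 0 0.1" --pt "0 0 0 0 0 0 0.1" --pt "0 0 0 0 0 0 0" --pt "0 0 0 0 0 0 0" --pt "0 0 0 0 0 0 0" --pt "0 0 0 0 0 0 0" --force 40

```text
clock: 5.55
eef_pos: [603.8, 263.7, 78.4]
tcp_rot: [0.572, 1.571, 0.774]
contact_force: [-0.9, -0.4, 1.8]
opening: 0.135
```

Request:
jog_arm --pt "0 0 0 0 0 0 0" --pt "0 0 0 0 0 0 0" --pt "0 0 0 0 0 0 0" --force 100

```text
clock: 5.85
eef_pos: [604.0, 263.7, 78.5]
tcp_rot: [0.235, 1.57, 0.437]
contact_force: [-0.8, -0.1, 4.1]
opening: 0.121
```

```bash
python3 - <<'E'
from rig import r
from h import *
s=r.sense();p,d=r.grab_frame("wrist");p2,_=r.grab_frame("side")
cv2.imwrite("pics/w3.png",np.vstack([cv2.resize(p,(400,300)),cv2.resize(p2[230:380,210:410],(400,300))])[...,::-1]);print(s['eef_pos'],s['qpos'],s['contact_force'],s['wrist_torque'],s['opening'])
E
```

```text
[603.95302877 263.70813049  78.52040799] [4.09402858e-01 5.69271438e-01 1.66720478e+00 1.64489938e-05
 9.04646745e-01 2.07295444e-01] [-0.77112395 -0.08381909  4.1055767 ] [-0.00558466  0.09097805  0.00340011] 0.12057331988090195
```

View pics/w3.png

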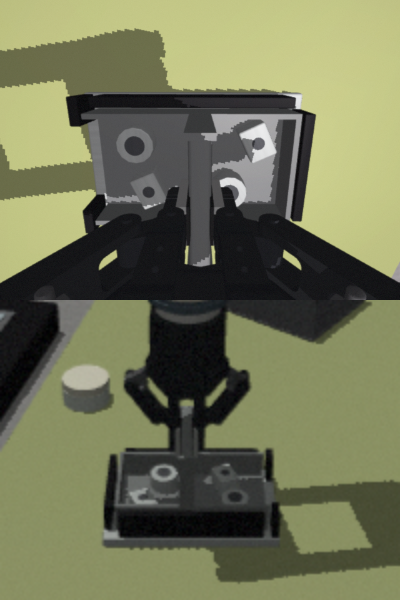

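Request:
jog_arm --pt "0 0 0 -0.1 0 0 0" --pt "0 0 0 -0.2 0 0 0" --pt "0 0 0 -0.4 0 0 0" --pt "0 0 0 -0.6 0 0 0" --pt "0 0 0 -0.8 0 0 0" --pt "0 0 0 -0.8 0 0 0" --pt "0 0 0 -0.8 0 0 0" --pt "0 0 0 -0.8 0 0 0" --pt "0 0 0 -0.8 0 0 0" --pt "0 0 0 -0.6 0 0 0" --pt "0 0 0 -0.4 0 0 0" --pt "0 0 0 -0.2 0 0 0" --pt "0 0 0 0 0 0 0" --pt "0 0 0 0 0 0 0"

```text
clock: 7.35
eef_pos: [603.6, 263.5, 143.0]
tcp_rot: [-2.912, 1.57, -2.71]
contact_force: [-0.0, 0.4, -6.0]
opening: 0.122
```

```bash
python3 - <<'E'
from rig import r
from h import *
s=r.sense();p,d=r.grab_frame("wrist");p2,_=r.grab_frame("side")
cv2.imwrite("pics/w4.png",np.vstack([cv2.resize(p,(400,300)),cv2.resize(p2[230:380,210:410],(400,300))])[...,::-1]);print(s['eef_pos'],s['qpos'],s['contact_force'],s['wrist_torque'],s['opening'])
E
```

```text
[603.55649874 263.50972371 142.95307338] [ 4.09379500e-01  4.92317721e-01  1.63037929e+00 -1.49089616e-05
  1.01945547e+00  2.07284962e-01] [-5.01372672e-03  4.16016746e-01 -6.01977478e+00] [-0.01544761  0.01234907 -0.0204654 ] 0.1215053113298051
```

View pics/w4.png

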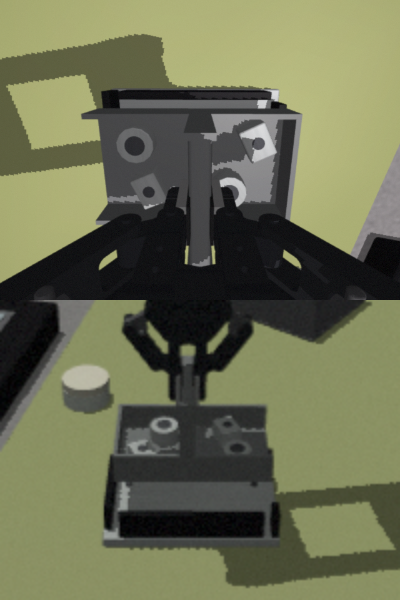

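Request:
jog_arm --pt "0 0 0 -0.3 0 0 0" --pt "0 0 0 -0.7 0 0 0" --pt "0 0 0 -1.1 0 0 0" --pt "0 0 0 -1.5 0 0 0" --pt "0 0 0 -1.5 0 0 0" --pt "0 0 0 -1.5 0 0 0" --pt "0 0 0 -1.4 0 0 0" --pt "0 0 0 -1 0 0 0" --pt "0 0 0 -0.7 0 0 0" --pt "0 0 0 -0.3 0 0 0" --pt "0 0 0 0 0 0 0"

```text
clock: 8.55
eef_pos: [603.8, 263.6, 243.4]
tcp_rot: [-0.038, 1.571, 0.164]
contact_force: [0.1, -0.1, -6.4]
opening: 0.117
```

Request:
jog_arm --pt "0.3 0 0 0 -0.45 0.08 0" --pt "0.6 0 0 0 -0.9 0.16 0" --pt "0.9 0 0 0 -1.35 0.25 0" --pt "1.2 0 0 0 -1.8 0.33 0" --pt "1.45 0 0 0 -2.3 0.42 0" --pt "1.75 0 0 0 -2.72 0.49 0" --pt "1.75 0 0 0 -2.72 0.49 0" --pt "1.75 0 0 0 -2.72 0.49 0" --pt "1.75 0 0 0 -2.72 0.49 0" --pt "1.75 0 0 0 -2.72 0.49 0" --pt "1.75 0 0 0 -2.72 0.49 0" --pt "1.75 0 0 0 -2.72 0.49 0" --pt "1.45 0 0 0 -2.3 0.42 0" --pt "1.2 0 0 0 -1.8 0.33 0" --pt "0.9 0 0 0 -1.35 0.25 0" --pt "0.6 0 0 0 -0.9 0.16 0" --pt "0.3 0 0 0 -0.45 0.08 0" --pt "0 0 0 0 0 0 0"

```text
clock: 10.35
eef_pos: [672.3, -59.1, 243.2]
tcp_rot: [2.366, 1.571, 2.198]
contact_force: [-0.5, 0.9, -7.5]
opening: 0.12
```

```bash
python3 - <<'E'
from rig import r
from h import *
s=r.sense();p,d=r.grab_frame("wrist");p2,_=r.grab_frame("side")
cv2.imwrite("pics/w5.png",np.vstack([cv2.resize(p,(400,300)),cv2.resize(p2[100:400,100:500],(400,300))])[...,::-1]);print(s['eef_pos'],s['qpos'],s['contact_force'],s['wrist_torque'],s['opening'])
print(R.from_euler('xyz',s['tcp_rot']).as_matrix().round(4))
E
```

```text
[672.33838782 -59.14174739 243.24855052] [-9.00257501e-02  4.20367978e-01  1.50548650e+00  1.36284963e-04
  1.21584974e+00  7.72402745e-02] [-0.4925258   0.89973088 -7.50856224] [0.01680859 0.02846988 0.01990842] 0.1204438506355565
[[-1.000e-04  1.665e-01  9.860e-01]
 [ 1.000e-04  9.860e-01 -1.665e-01]
 [-1.000e+00  1.000e-04 -1.000e-04]]
```

View pics/w5.png

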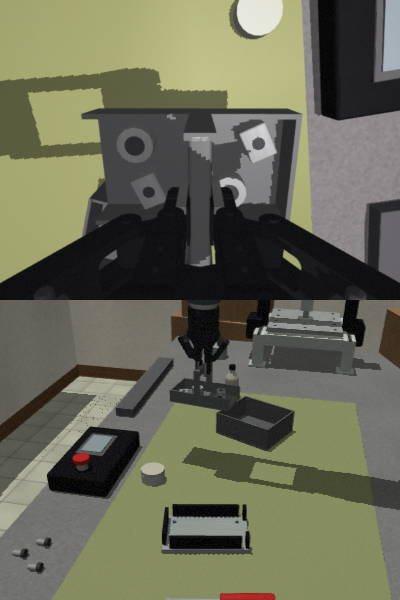

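Request:
jog_arm --pt "0.28 0 0 0 -0.44 0.07 0" --pt "0.55 0 0 0 -0.88 0.15 0" --pt "0.83 0 0 0 -1.31 0.22 0" --pt "1.1 0 0 0 -1.75 0.29 0" --pt "1.38 0 0 0 -2.19 0.37 0" --pt "1.38 0 0 0 -2.19 0.37 0" --pt "1.38 0 0 0 -2.19 0.37 0" --pt "1.38 0 0 0 -2.19 0.37 0" --pt "1.38 0 0 0 -2.19 0.37 0" --pt "1.38 0 0 0 -2.19 0.37 0" --pt "1.1 0 0 0 -1.75 0.29 0" --pt "0.83 0 0 0 -1.31 0.22 0" --pt "0.55 0 0 0 -0.88 0.15 0" --pt "0.28 0 0 0 -0.44 0.07 0" --pt "0 0 0 0 0 0 0" --pt "0 0 0 0 0 0 0"

```text
clock: 12.05
eef_pos: [648.0, -278.6, 243.3]
tcp_rot: [1.968, 1.57, 1.561]
contact_force: [-0.3, 0.2, -6.0]
opening: 0.126
```

```bash
python3 - <<'E'
from rig import r
from h import *
s=r.sense();p,d=r.grab_frame("wrist");p2,_=r.grab_frame("side");p3,_=r.grab_frame("top")
cv2.imwrite("pics/w6.png",np.vstack([np.hstack([cv2.resize(p,(400,300)),cv2.resize(p2[100:400,100:500],(400,300))]),np.hstack([p3[150:350,300:560]]*1+[np.zeros((200,540,3),np.uint8)])])[...,::-1]);print(s['eef_pos'],s['qpos'],s['contact_force'],s['opening'],s['clock'])
Rm=R.from_euler('xyz',s['tcp_rot']).as_matrix();print(Rm.round(4))
e=s['eef_pos'];print("radius",np.hypot(*e[:2]),"az",np.degrees(np.arctan2(e[1],e[0])),"heading",np.degrees(np.arctan2(Rm[1,2],Rm[0,2])))
D=[([.353649,1.634163],(np.hypot(192.15,594.21),230.55)),([.40039,1.56343],(np.hypot(599.69,264.646),231.12)),([.56737,1.66632],(np.hypot(604.285,263.813),80.08)),([.49232,1.63038],(np.hypot(603.556,263.51),142.95)),([.42037,1.50549],(np.hypot(672.34,59.14),243.25)),(list(s['qpos'][1:3]),(np.hypot(*e[:2]),e[2]))]
from scipy.optimize import least_squares
def f(x):
    a,L2,L3,h,ee=x;o=[]
    for (q2,q3),(R_,z) in D:
        t=q2+q3;o+=[a+L2*np.sin(q2)+L3*np.sin(t)+ee*np.cos(t)-R_,h+L2*np.cos(q2)+L3*np.cos(t)-ee*np.sin(t)-z]
    return o
S=least_squares(f,[0,450,450,100,0]);print(S.x,S.cost,S.fun.round(1))
E
```

```text
[ 648.00189952 -278.56438387  243.25908974] [-4.08301484e-01  4.68356864e-01  1.43120286e+00  3.83458295e-04
  1.24218560e+00 -1.08330102e-03] [-0.31001374  0.19411501 -6.02893801] 0.1259688220281775 12.05
[[ 0.000e+00  3.962e-01  9.182e-01]
 [ 4.000e-04  9.182e-01 -3.962e-01]
 [-1.000e+00  4.000e-04 -2.000e-04]]
radius 705.3400440520893 az -23.262001017571972 heading -23.338973751336983
[ -0.91393165 571.67978408 493.69321441 -51.81282344  58.90872555] 0.07296105410478324 [ 0.1  0.1 -0.1  0.  -0.2 -0.   0.2  0.  -0.1 -0.   0.  -0.1]
```

View pics/w6.png

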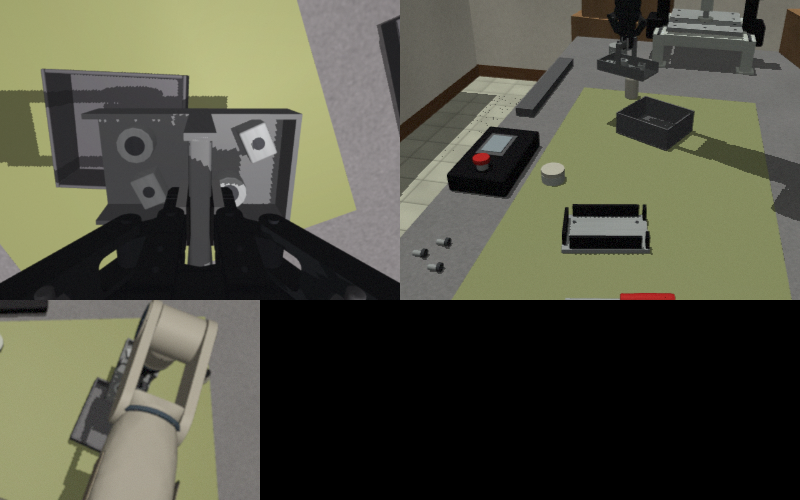

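Request:
jog_arm --pt "0 -0.5 0.5 0 0 0 0" --pt "0 -1 1 0 0 0 0" --pt "0 -1 1 0 0 0 0" --pt "0 -1 1 0 0 0 0" --pt "0 -0.5 0.5 0 0 0 0" --pt "0 0 0 0 0 0 0" --pt "0 0 0 0 0 0 0"

```text
clock: 12.9
eef_pos: [647.7, -279.4, 243.4]
tcp_rot: [0.784, 1.472, 0.376]
contact_force: [0.4, 0.6, -6.0]
opening: 0.12
```

```bash
cat > ik.py <<'E'
from h import *
from scipy.optimize import least_squares
A,L2,L3,H,EE=-0.914,571.68,493.69,-51.81,58.91
C=np.array([[0,0,1],[0,1,0],[-1,0,0]]).T  # placeholder
def Rz(a): return R.from_euler('z',a).as_matrix()
def Ry(a): return R.from_euler('y',a).as_matrix()
# flange z = tool x ; at tool-down q6=0: Rz(q1)Ry(pi): flange x=-radial,y=tang,z=down ; tool: x=down,y=tang,z=radial
CT=np.array([[0,0,-1],[0,1,0],[1,0,0]],float) # columns: tool axes in flange frame
def fk(q,T,s4=1,s6=1):
    t=q[1]+q[2]
    Rw=Rz(q[0])@Ry(t)@Rz(s4*q[3])@Ry(q[4])@Rz(s6*q[5])@CT
    w=np.array([A+L2*np.sin(q[1])+L3*np.sin(t)+EE*np.cos(t),0,H+T+L2*np.cos(q[1])+L3*np.cos(t)-EE*np.sin(t)])
    return Rz(q[0])@w+T*Rw[:,0],Rw
LO=np.array([-2.63,-.92,.06,-1.3,0,-3.02]);HI=np.array([2.63,2.1,2.66,4.44,2.69,3.02])
E
python3 - <<'E'
from rig import r
from ik import *
s=r.sense();q=s['qpos'];M=R.from_euler('xyz',s['tcp_rot']).as_matrix();print(s['eef_pos'],q,M.round(4),s['contact_force'])
for s4 in(1,-1):
  for s6 in (1,-1):
    for T in (250,300,350,400): 
        P,Rw=fk(q,T,s4,s6);print(s4,s6,T,(P-s['eef_pos']).round(1),np.degrees(R.from_matrix(Rw.T@M).magnitude()).round(2))
E
```

```text
[ 647.72503266 -279.4135902   243.42628417] [-0.44439953  0.43245374  1.49035587  0.07893489  1.15252896 -0.0658176 ] [[ 0.0916  0.3938  0.9146]
 [ 0.0362  0.9165 -0.3983]
 [-0.9951  0.0696  0.0697]] [ 0.42675177  0.59281994 -6.00964363]
1 1 250 [-9.3 -4.7 -0.5] 0.0
1 1 300 [-4.7 -2.8 -0.2] 0.0
1 1 350 [-0.1 -1.   0. ] 0.0
1 1 400 [4.5 0.8 0.2] 0.0
1 -1 250 [-9.3 -4.7 -0.5] 7.54
1 -1 300 [-4.7 -2.8 -0.2] 7.54
1 -1 350 [-0.1 -1.   0. ] 7.54
1 -1 400 [4.5 0.8 0.2] 7.54
-1 1 250 [-24.7 -37.2  -0.5] 9.05
-1 1 300 [-23.3 -41.9  -0.2] 9.05
-1 1 350 [-21.8 -46.6   0. ] 9.05
-1 1 400 [-20.3 -51.3   0.2] 9.05
-1 -1 250 [-24.7 -37.2  -0.5] 9.12
-1 -1 300 [-23.3 -41.9  -0.2] 9.12
-1 -1 350 [-21.8 -46.6   0. ] 9.12
-1 -1 400 [-20.3 -51.3   0.2] 9.12
```

```bash
cat >> ik.py <<'E'
T0=355.
def pose(psi,tilt,lip):
    # tray axes
    Rt=Rz(psi)@Ry(-tilt)      # tray->world, front(-x) down
    hnd=np.array(lip)+Rt@np.array([86,0,83.])
    Rw=np.stack([-Rt[:,2],Rt[:,1],Rt[:,0]],1)
    return hnd+18.7*Rw[:,0],Rw
def ik(P,Rw,q0):
    def f(q):
        p,Q=fk(q,T0);return np.r_[(p-P)/100,R.from_matrix(Q.T@Rw).as_rotvec()]
    S=least_squares(f,np.clip(q0,LO+1e-3,HI-1e-3),bounds=(LO,HI));return S.x,np.sqrt(2*S.cost)
E
cat > srch.py <<'E'
from ik import *
B=np.array([543.6,-235.2])
q0=np.array([-0.408,.468,1.431,0,1.242,0])
for deg in range(-200,170,15):
    psi=np.radians(deg);d=np.array([np.cos(psi),np.sin(psi)]);res=[]
    lip=np.r_[B+25*d,100]
    q=q0.copy(); q[5]=((q[0]-psi)+np.pi)%(2*np.pi)-np.pi
    ok=0;lastq=q;mx=0
    for tl in range(0,66,5):
        P,Rw=pose(psi,np.radians(tl),lip);qn,e=ik(P,Rw,q)
        if e>.005: break
        if tl>0: mx=max(mx,abs(qn-q).max())
        q=qn;ok=tl
    print(deg,"max tilt",ok,q.round(2),"maxstep/5deg",round(mx,2))
E
python3 srch.py
```

```text
-200 max tilt 0 [-0.41  0.47  1.43  0.    1.24  3.08] maxstep/5deg 0
-185 max tilt 65 [-0.3   0.99  1.01 -0.24  2.25  2.9 ] maxstep/5deg 0.11
-170 max tilt 65 [-0.21  0.95  1.1  -0.42  2.16  2.73] maxstep/5deg 0.1
-155 max tilt 65 [-0.12  0.9   1.22 -0.56  2.03  2.61] maxstep/5deg 0.1
-140 max tilt 65 [-0.04  0.83  1.36 -0.69  1.88  2.53] maxstep/5deg 0.11
-125 max tilt 65 [ 0.04  0.75  1.53 -0.82  1.71  2.48] maxstep/5deg 0.12
-110 max tilt 65 [ 0.1   0.67  1.7  -0.96  1.54  2.46] maxstep/5deg 0.12
-95 max tilt 65 [ 0.14  0.59  1.88 -1.12  1.37  2.48] maxstep/5deg 0.13
-80 max tilt 60 [ 0.11  0.46  2.05 -1.29  1.12  2.43] maxstep/5deg 0.16
-65 max tilt 45 [-0.1   0.28  2.1  -1.2   0.71  1.98] maxstep/5deg 0.22
-50 max tilt 40 [-0.23  0.22  2.11 -1.1   0.45  1.58] maxstep/5deg 0.32
-35 max tilt 40 [-0.32  0.19  2.16 -1.01  0.22  1.22] maxstep/5deg 0.48
-20 max tilt 55 [-0.46  0.21  2.39  2.92  0.42 -3.  ] maxstep/5deg 1.79
-5 max tilt 65 [-0.74  0.35  2.45  2.34  0.88 -2.87] maxstep/5deg 0.47
10 max tilt 65 [-0.9   0.4   2.32  1.84  0.97 -2.69] maxstep/5deg 0.27
25 max tilt 65 [-0.97  0.47  2.16  1.48  1.11 -2.57] maxstep/5deg 0.19
40 max tilt 65 [-0.97  0.54  1.98  1.23  1.27 -2.5 ] maxstep/5deg 0.14
55 max tilt 65 [-0.94  0.63  1.8   1.04  1.44 -2.47] maxstep/5deg 0.12
70 max tilt 65 [-0.89  0.71  1.62  0.89  1.62 -2.47] maxstep/5deg 0.12
85 max tilt 65 [-0.82  0.79  1.45  0.76  1.79 -2.5 ] maxstep/5deg 0.12
100 max tilt 65 [-0.74  0.86  1.29  0.64  1.95 -2.56] maxstep/5deg 0.11
115 max tilt 65 [-0.66  0.92  1.16  0.5   2.09 -2.66] maxstep/5deg 0.09
130 max tilt 65 [-0.57  0.97  1.05  0.34  2.2  -2.8 ] maxstep/5deg 0.11
145 max tilt 65 [-0.48  1.    0.99  0.16  2.27 -2.98] maxstep/5deg 0.12
160 max tilt 0 [-0.41  0.47  1.43  0.    1.24  3.08] maxstep/5deg 0
```

Request:
jog_arm --pt "0 0.5 -0.5 0 0 0 0" --pt "0 1 -1 0 0 0 0" --pt "0 1 -1 0 0 0 0" --pt "0 1 -1 0 0 0 0" --pt "0 0.5 -0.5 0 0 0 0" --pt "0 0 0 0 0 0 0" --pt "0 0 0 0 0 0 0"

```text
clock: 13.6
eef_pos: [648.0, -279.1, 243.1]
tcp_rot: [2.109, 1.571, 1.702]
contact_force: [-0.5, 0.2, -5.4]
opening: 0.124
```

Request:
jog_arm --pt "-1.1 0 0 0 0.22 0 0" --pt "-2.2 0 0 0 0.43 0 0" --pt "-3.3 0 0 0 0.65 0 0" --pt "-4.4 0 0 0 0.86 0 0" --pt "-5.45 0 0 0 1.08 0 0" --pt "-5.45 0 0 0 1.08 0 0" --pt "-5.45 0 0 0 1.08 0 0" --pt "-5.45 0 0 0 1.08 0 0" --pt "-5.45 0 0 0 1.08 0 0" --pt "-5.45 0 0 0 1.08 0 0" --pt "-5.45 0 0 0 1.08 0 0" --pt "-5.45 0 0 0 1.08 0 0" --pt "-5.45 0 0 0 1.08 0 0" --pt "-5.45 0 0 0 1.08 0 0" --pt "-5.45 0 0 0 1.08 0 0" --pt "-5.45 0 0 0 1.08 0 0" --pt "-4.4 0 0 0 0.86 0 0" --pt "-3.3 0 0 0 0.65 0 0" --pt "-2.2 0 0 0 0.43 0 0" --pt "-1.1 0 0 0 0.22 0 0"

```text
clock: 15.6
eef_pos: [599.5, -129.9, 243.6]
tcp_rot: [-0.89, 1.57, 0.23]
contact_force: [0.3, 0.3, -6.8]
opening: 0.122
```

```bash
python3 - <<'E'
from rig import r
from h import *
s=r.sense();p,d=r.grab_frame("wrist");p2,_=r.grab_frame("side");p3,_=r.grab_frame("top")
cv2.imwrite("pics/w7.png",np.vstack([np.hstack([cv2.resize(p,(400,300)),cv2.resize(p2[100:400,100:500],(400,300))]),np.hstack([p3[150:350,300:560]]*1+[np.zeros((200,540,3),np.uint8)])])[...,::-1]);print(s['eef_pos'],s['qpos'],s['contact_force'],s['opening'],s['clock'])
Rm=R.from_euler('xyz',s['tcp_rot']).as_matrix();print(Rm.round(4))
print("heading",np.degrees(np.arctan2(Rm[1,2],Rm[0,2])))
print("lip est", s['eef_pos']+Rm@np.array([-18.7+83,0,-86]))
E
```

```text
[ 599.51938964 -129.92377221  243.60832313] [-2.15957683e-01  3.23793179e-01  1.64676976e+00  1.93065863e-04
  1.17065758e+00 -1.33542699e+00] [ 0.32209178  0.26672964 -6.79225777] 0.12212689192200477 15.6
[[ 4.000e-04 -8.998e-01  4.362e-01]
 [ 1.000e-04  4.362e-01  8.998e-01]
 [-1.000e+00 -3.000e-04  3.000e-04]]
heading 64.13656172267928
lip est [ 562.02963377 -207.30365341  179.28599271]
```

View pics/w7.png

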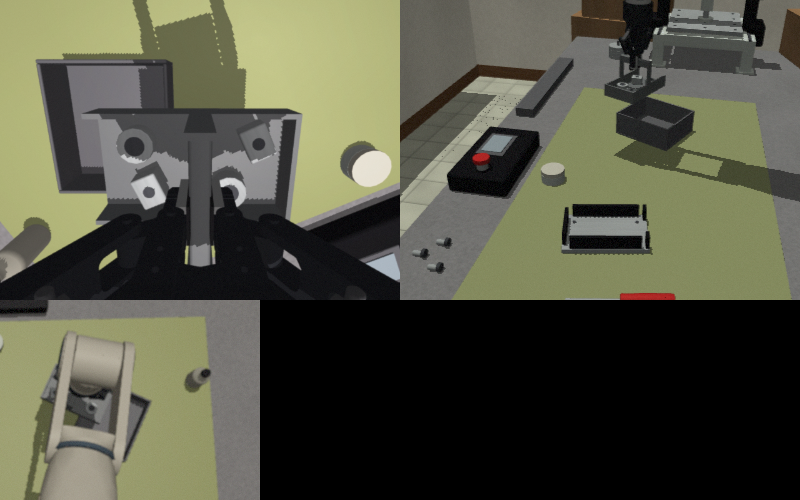

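```bash
python3 - <<'E'
from rig import r
from h import *
s=r.sense();c=wcam(r,s);M=R.from_euler('xyz',s['tcp_rot']).as_matrix()
for n,u,v in[("TL",61,96),("BL",96,307),("TR",275,98)]:
    P=px2w(c,u,v,70);print(n,P.round(1),(M.T@(P-s['eef_pos'])).round(1))
Pb=np.array([[657.4,-204.2,70],[590.2,-344,70],[431.9,-267.3,70],[495,-125.4,70],[543.6,-235.2,70]])
for P in Pb: print(w2px(c,P).round(0))
E
```

```text
TL [ 432.7 -267.5   70. ] [ 173.5   90.2 -196.8]
BL [ 590.3 -346.2   70. ] [ 173.6  -85.9 -198.4]
TR [ 505.3 -122.2   70. ] [173.5  88.7 -34.3]
[273. 305.]
[ 98. 306.]
[61. 95.]
[265.  87.]
[175. 206.]
```

Request:
jog_arm --pt "0 0 0 0.3 0 0 0" --pt "0 0 0 0.7 0 0 0" --pt "0 0 0 1 0 0 0" --pt "0 0 0 1.2 0 0 0" --pt "0 0 0 1.2 0 0 0" --pt "0 0 0 1.2 0 0 0" --pt "0 0 0 1 0 0 0" --pt "0 0 0 0.7 0 0 0" --pt "0 0 0 0.4 0 0 0" --pt "0 0 0 0.2 0 0 0" --pt "0 0 0 0 0 0 0"

```text
clock: 16.85
eef_pos: [600.0, -130.1, 164.3]
tcp_rot: [-1.294, 1.571, -0.176]
contact_force: [0.4, 0.3, -5.8]
opening: 0.118
```

Request:
jog_arm --pt "0 -1 0 -0.15 0 -0.11 0" --pt "0 -2 0 -0.3 0 -0.23 0" --pt "0 -3 0 -0.44 0 -0.35 0" --pt "0 -4 0 -0.58 0 -0.47 0" --pt "0 -4 0 -0.58 0 -0.47 0" --pt "0 -4 0 -0.58 0 -0.47 0" --pt "0 -4 0 -0.58 0 -0.47 0" --pt "0 -4 0 -0.58 0 -0.47 0" --pt "0 -4 0 -0.58 0 -0.47 0" --pt "0 -4 0 -0.58 0 -0.47 0" --pt "0 -4 0 -0.58 0 -0.47 0" --pt "0 -4 0 -0.58 0 -0.47 0" --pt "0 -4 0 -0.58 0 -0.47 0" --pt "0 -4 0 -0.58 0 -0.47 0" --pt "0 -4 0 -0.58 0 -0.47 0" --pt "0 -3 0 -0.44 0 -0.35 0" --pt "0 -2 0 -0.3 0 -0.23 0" --pt "0 -1 0 -0.15 0 -0.11 0" --pt "0 0 0 0 0 0 0" --pt "0 0 0 0 0 0 0"

```text
clock: 18.85
eef_pos: [557.1, -218.7, 206.5]
tcp_rot: [-0.001, 0.525, 1.117]
contact_force: [-0.1, 0.0, -3.6]
opening: 0.121
```

```bash
cat > look.py <<'E'
import sys
from rig import r
from h import *
s=r.sense();p,d=r.grab_frame("wrist");p2,_=r.grab_frame("side");p3,_=r.grab_frame("top")
cv2.imwrite(sys.argv[1],np.vstack([np.hstack([cv2.resize(p,(400,300)),cv2.resize(p2[120:270,260:460],(400,300))]),np.hstack([cv2.resize(p3[210:330,340:500],(400,300)),np.zeros((300,400,3),np.uint8)])])[...,::-1]);print(s['eef_pos'],s['qpos'],s['contact_force'],s['opening'],s['clock'])
Rm=R.from_euler('xyz',s['tcp_rot']).as_matrix();print(Rm.round(4))
print("lip est", s['eef_pos']+Rm@np.array([-18.7+83,0,-86]),"tilt",np.degrees(np.arcsin(Rm[2,2])))
E
python3 look.py pics/w8.png
```

```text
[ 557.05140291 -218.67170148  206.51380985] [-0.8513991   0.61143934  1.71319506  0.9302216   1.47219983 -2.40107635] [-0.05985376  0.02784678 -3.59218453] 0.12137165790556312 18.85
[[ 0.3792 -0.8991  0.2186]
 [ 0.778   0.4377  0.4508]
 [-0.501  -0.0009  0.8655]]
lip est [ 562.63335941 -207.41596043   99.87122898] tilt 59.93444626317875
```

View pics/w8.png

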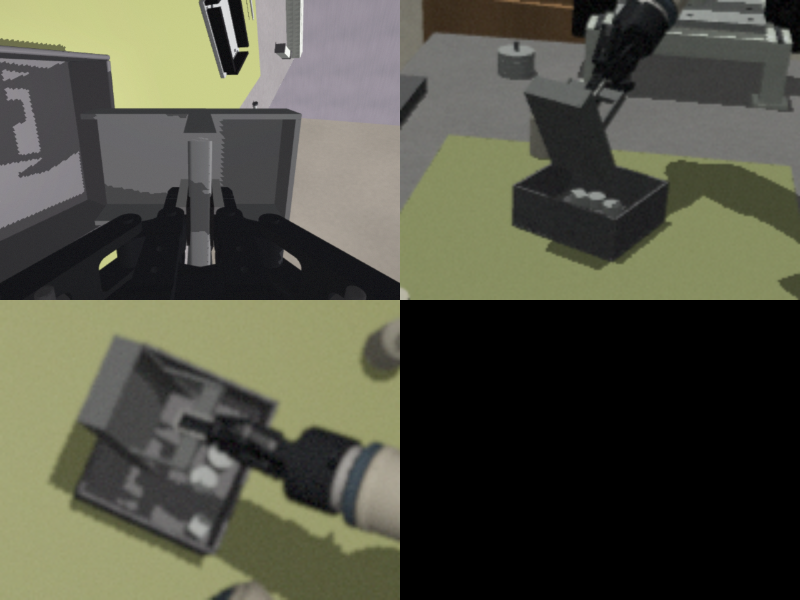

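Request:
jog_arm --pt "0 0 0 -0.1 0 0.17 0" --pt "0 0 0 -0.2 0 0.35 0" --pt "0 0 0 -0.3 0 0.52 0" --pt "0 0 0 -0.3 0 0.52 0" --pt "0 0 0 -0.3 0 0.52 0" --pt "0 0 0 -0.3 0 0.52 0" --pt "0 0 0 -0.3 0 0.52 0" --pt "0 0 0 -0.2 0 0.35 0" --pt "0 0 0 -0.1 0 0.17 0" --pt "0 0 0 0 0 0 0" --pt "0 0 0 0 0 0 0" --pt "0 0 0 0 0 0 0" --pt "0 0 0 0 0 0 0" --pt "0 0 0 0 0 0 0"

```text
clock: 20.4
eef_pos: [556.7, -218.7, 248.1]
tcp_rot: [0.0, 0.523, 1.118]
contact_force: [0.4, 0.1, -3.9]
opening: 0.121
```

```bash
python3 look.py pics/w9.png; python3 - <<'E'
from rig import r
import cv2,numpy as np
p2,_=r.grab_frame("side");p3,_=r.grab_frame("top");w,_=r.grab_frame("wrist")
f=lambda i:cv2.resize(i,(400,300),interpolation=cv2.INTER_CUBIC)
cv2.imwrite("pics/z1.png",np.vstack([np.hstack([f(p2[180:255,310:410]),f(p3[225:315,360:480])]),np.hstack([f(w[:240,:320]),f(w[100:400,100:500])])])[...,::-1])
E
```

```text
[ 556.73340301 -218.66258013  248.06511542] [-0.85198949  0.55586794  1.697476    0.92608532  1.51644681 -2.34303457] [ 0.35852172  0.13767695 -3.85708142] 0.12136809396790649 20.4
[[ 3.791e-01 -8.990e-01  2.192e-01]
 [ 7.787e-01  4.379e-01  4.493e-01]
 [-4.999e-01  3.000e-04  8.661e-01]]
lip est [ 562.26551187 -207.2344063   141.43827727] tilt 60.00605426405432
```

View pics/z1.png

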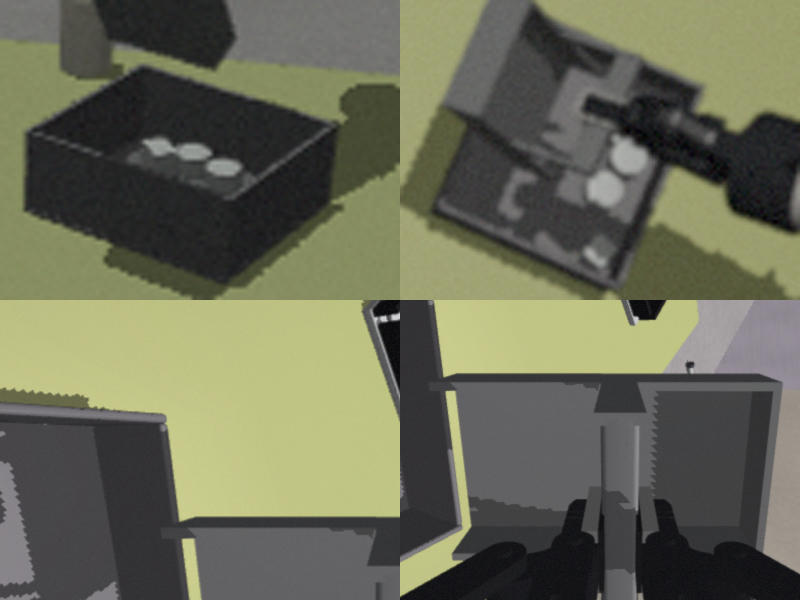

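```bash
python3 - <<'E'
from rig import r
from h import *
t=r.get_calibration("top");s=r.get_calibration("side")
g=lambda u,v:(u/400*120+360-.35,v/300*90+225-.35)
for u,v in[(628,155),(605,190),(598,252)]:
    P=px2w(t,*g(u-400,v),24);q=w2px(s,P);print(P.round(0),((q-[310,180])*4).round(0))
for u,v in[(157,147),(195,152),(225,167)]:
    print("side",px2w(s,u/4+310,v/4+180,24).round(0))
E
```

```text
[ 540. -290.   24.] [195. 150.]
[ 512. -269.   24.] [228. 165.]
[ 461. -261.   24.] [293. 176.]
side [ 570. -288.   24.]
side [ 539. -286.   24.]
side [ 514. -265.   24.]
```

```bash
python3 - <<'E'
from rig import r
import numpy as np
s=r.sense();print(s['clock'],abs(s['qvel']).max(),s['contact_force'],s['opening']);print(r.sign_off())
E
```

```text
20.7 0.0012481508283166739 [-0.24169255  0.07180033 -3.27814008] 0.12227240429190767
the job is handed in; nothing more can be done
None
```

I gripped the tray by its bridge handle at 100 N and drew it straight up out of the holder. It stayed level with all four pieces aboard, and I carried it level to the bin. The one exception was a short tilt of about 5–6° while stopped near the bin, made to calibrate the arm model. It was below the slide angle and I undid it. I then tipped the tray 60°, open end down, about its lip over the bin, and raised it. The job was handed in at 20.7 s.

**Last checks**
- **Tray pose:** it is still gripped at 60° tilt, the lip is at z ≈ 141 mm, about 70 mm above the bin's rim, and the arm is still.
- **Weight:** the load on the wrist fell from about 6.0 N to 3.3–3.9 N. That fits an empty tray, though the readings are noisy.
- **Pieces:** the tray floor looks empty wherever the wrist camera can see it; the gripper hides part of it. The top view shows two discs and one block in the bin. The side view shows the same two discs and the other block, which the arm hides from above. Projecting positions between the two views confirmed these are four different pieces.
- **Disagreement:** no single view shows all four pieces at once.

The puck, screwdriver and oil bottle were not touched.

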